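# Start the fume extractor and open the platen-cleaner bottle

## Task

Switch on the fume extraction before opening the solvent: push the green start button on top of the bench fume extractor fully down and let it come back up. Then open the red push-and-turn safety cap of the white platen-cleaner bottle (press it down, twist it anticlockwise while keeping it pressed, lift it off) and finish while still holding the cap, upright and still, 5 to 10 cm straight above the bottle's mouth. Leave the two mugs and the blue bottle standing where they are.

Things in the scene. Friction and masses are not known exactly. Their poses are not given: they have to be found in the camera images.
- extractor: white bench fume extractor, 160 x 250 x 180 mm, fixed to the bench, dark louvred inlet on its front (-x) face; origin at the centre of its underside. On its top: the green start button and, 105 mm from it, a black dial that stands lower than the button
- start_button_top (a point): centre of the top face of the green start button, 32 mm across, about 204 mm above the bench, pushed straight down; it stands 10 mm proud of its black round housing, 48 mm across, on top of the fume extractor
- start_button (a joint): travel of the start button: 0 up, 0.006 m fully down; the spring takes about 1.5 N to start and 5 N to push fully down, and returns the button when released
- bottle: white square cleaner bottle, 92 x 92 mm, fixed in a grey steel holder with a 150 x 150 mm foot bolted to the bench: it can neither turn nor lift. Origin at the centre of the foot's underside; x, y along its sides, z up. Its shoulder slopes from 136 mm height at 40 mm from the axis to 147 mm at 22 mm from the axis; the neck above is at most 39 mm across
- bottle_mouth (a point): centre of the rim of the bottle's neck, on the bottle's axis, 185 mm above the bench (hidden under the cap while it is on); axes as the bottle's
- cap_center (a point): centre (half-way up) of the red round ribbed safety cap, 49 mm diameter, 30 mm tall, 40 g, to be gripped firmly across its diameter at any yaw. Locked on the bottle its centre is 183 mm and its underside 168 mm above the bench, and its axes are parallel to the bottle's; z is up along its axis. A white arrow on its top shows the opening direction
- cap_liner (a joint): how far the cap is pressed down against the sprung liner inside it: 0 locked on the bottle, 0.0055 m at the bottom; -0.0035 with the cap off. About 5 N at 0, 10 N at 0.0035, 13 N at the bottom. Pressed less than about 0.0025, three safety teeth keep the cap from turning; press it to the bottom
- cap_top (a point): centre of the cap's top face, 15 mm above its centre, turning with it. Opening: keep the cap pressed at least 3.5 mm down and turn it anticlockwise seen from above (positive about z). After 45 degrees it is free of the teeth, about 65 is best, a hard stop comes at about 85; then it lifts straight off. It turns easily while pressed
- spare_bottle: bystander: round blue bottle with a blue cap, 66 mm diameter, 190 mm tall, loose; origin at the centre of its underside, z up
- mug_a: bystander: white mug, 82 mm diameter, 95 mm tall, loose, handle on its +y side out to 70 mm from its axis; origin at the centre of its underside, z up
- mug_b: bystander: white mug like mug_a
There are look-alikes about, which are no part of the job. What is meant by the part that bears cap_center is not black, and is the larger of those in its own colour.

How it is judged:
On the way, in this order (a step that is already met when the one before it is completed fails the run):
1. the start button is pushed fully down (value of joint start_button above 0.005 m), for 0.05 s.
2. the start button is back up (value of joint start_button below 0.001 m), for 0.1 s.
3. the locked cap is pressed down on the bottle (z of cap_center in the frame of bottle_mouth below -0.005 m and angle between the x axis of cap_center and the x axis of bottle_mouth, either way round below 0.4 rad), for 0.05 s.
4. the cap is turned out of its lock while still on the neck (angle between the x axis of cap_center and the x axis of bottle_mouth, either way round above 0.65 rad and z of cap_center in the frame of bottle_mouth below 0.006 m and horizontal distance between cap_center and bottle_mouth below 0.005 m), for 0.02 s.
At the end, for the whole second after the job is handed in: the cap is off and held in the fingers, its centre 40 to 140 mm above the bottle's mouth and within 30 mm of straight above it, within 0.25 rad of upright, still, not touching the bottle; the start button is back up (z of cap_center in the frame of bottle_mouth between 0.04 and 0.14 m and horizontal distance between cap_center and bottle_mouth below 0.03 m and angle between cap_center's own z axis and vertical below 0.25 rad and contact force between cap and the fingers above 1 N and contact force between cap and bottle below 0.1 N and linear speed of cap below 0.03 m/s and value of joint start_button below 0.001 m); the arm keeps its last pose, push and grip.
It fails at once if a mug or the blue bottle is pushed more than 3 cm from its place (distance of any of spare_bottle, mug_a, mug_b from where it was at the start of the episode above 0.03 m).
It fails at once if a bottle or mug is tipped over (angle between any of spare_bottle, mug_a, mug_b's own z axis and vertical above 0.4 rad).
It also fails if it takes over 58 s, if anything falls off the work surface, if the arm or the gripper's body presses on something with over 40 N, if the wrist force passes 120 N, or if a joint passes its speed limit or range.

## Robot

A 6-joint arm with a two-finger parallel gripper is mounted at the origin on the work surface. World frame = base frame: x ahead of the robot, y to its left, z up, the work surface at z = 0. Lengths are in m, angles in rad, forces in N, time in s.
With the tool pointing down it reaches from about 0.3 to 0.875 m from the base axis. Payload 4.2 kg.
Tool frame: the origin (TCP) lies at the very end of the fingers, on their centre line; the grasp point (between the pads) lies 19 mm behind it; y points along the fingers, z is the direction in which the jaws open and shut, and the axes are right-handed (so a half turn about y gives the same grasp; the last joint's range is limited). The gripper opens to 85 mm and grips with 20 to 120 N. Pads are 22 mm wide; open, the fingers measure 114 mm over their backs; the gripper's body (76 mm by 85 mm) begins 54 mm behind the grasp point. The pads swing forward as they close: fully open they stand 13 mm farther back than shut.
Start: joints at [-1.325, 0.32, 1.565, -0, 1.257, -0.02], TCP at [0.151, -0.555, 0.231] pointing down, gripper open.
Joint ranges: [-3.11, 3.11], [-0.84, 2.01], [0.21, 2.61], [-1.34, 4.49], [0.05, 2.63], [-2.56, 2.56]. Speed limits (rad/s): [2.57, 2.57, 3.14, 3.14, 3.14, 3.14].

## Interface

Orientations are given as a rotation vector (axis times angle).
In Python, from plant import manip gives the robot as it stands. The module is installed in compiled form; this text tells all that it offers.
- The arm moves only by the tool servo_tool, never from a script. Its argument "series" is a list that holds one entry, the list of rows, each a list of 7 numbers: the shift along the tool's x, y, z in mm, then the turn, a rotation vector about the tool's x, y, z in degrees, then the finger opening in mm, from 0 to 85.4. A call has 1 to 5 rows; each row is the pose to reach, as a shift and turn from the pose commanded when the call began, along the tool's axes at that moment; what a row does not reach only later rows make up. A row lasts 1/8 s, in which the tool goes at most 62.5 mm and 10.7 degrees, less where a joint would pass 70% of its speed; a pose out of reach is approached as far as the arm can. A call with a gripper value outside its range is refused whole. The fingers move at their own pace and stop on an object; the grip force is fixed at half the most. Time passes only in rows, so rows that repeat a pose let the fingers close. It gives the time, the measured TCP pose, the force and the opening at its end, in the units of the state.
- manip.sense(): the state, without advancing time (a new reading comes with each control period).
- manip.get_image(name): name is "side" or "top"; returns a dict with "img" (384x512x3 uint8, red, green, blue), "depth" (384x512 float32, m along the optical axis (not along the pixel's ray), 0 where there is no reading), "intrinsics" (3x3 intrinsics, pixels), "world_from_camera" (4x4, takes a point from camera to world coordinates). Camera axes: x right, y up, looking along -z (the intrinsics and any distortion apply to the point x, -y, -z); pixel columns grow to the right and rows downward; lengths in m; the calibration is good to about 2 mm. A picture is of the moment at which its call begins.
- manip.finish_job(): hands the job in, once; it reports no verdict.
The state is a dict: "time_s": time; "joint_pos": joint angles; "joint_vel": joint speeds; "effort": joint torques, N m; "position": TCP position; "eef_rot": TCP orientation; "force": force on the tool from outside, world axes, zero at the start; "ft_torque": the same for the moment, N m; "finger_gap": opening from 0.0 (shut) to 1.0 (fully open).
Only numpy, scipy, OpenCV 4.12 (cv2) and the standard library are available. Lean on these libraries where they do the work, as an engineer would, in place of code of your own. Each camera call takes 0.05 s, during which the arm holds its last target. There are 200 camera calls.

## Working session

There is one attempt and no reset: what is moved stays moved. The work goes in short steps, Python scripts to look and compute and a tool call to move; the robot and the scene stay as the last step left them, time stands still between calls to the robot, and variables do not carry over. Pictures are saved under pics/ and viewed, about 8 in all and at most 12, crops included, and the job is handed in when it is done.

Besides the shell and the picture viewer there is one more tool, called in YAML: its name, and indented under it one key for each argument. servo_tool: Moves the arm, as the interface text tells. Its arguments: {"type":"object","properties":{"series":{"type":"array","items":{"type":"array","items":{"type":"array","items":{"type":"number"}}}}},"required":["series"]}

```bash
mkdir -p pics
cat > h.py <<'E'
import numpy as np, cv2
from plant import manip
from scipy.spatial.transform import Rotation as R
def cloud(d):
    K=np.array(d["intrinsics"]);T=np.array(d["world_from_camera"]);z=d["depth"]
    v,u=np.mgrid[:z.shape[0],:z.shape[1]]
    P=np.stack([(u-K[0,2])/K[0,0]*z,-(v-K[1,2])/K[1,1]*z,-z],-1)
    return P@T[:3,:3].T+T[:3,3]
def save(n,img): cv2.imwrite("pics/"+n,cv2.cvtColor(img,cv2.COLOR_RGB2BGR))
E
python3 - <<'E'
from h import *
s=manip.sense();print(s)
print(R.from_rotvec(s["eef_rot"]).as_matrix().round(3))
for n in("top","side"):
    d=manip.get_image(n);save(n+"0.png",d["img"]);np.savez(n+"0.npz",**d)
    print(n,np.array(d["world_from_camera"]).round(3).tolist(),np.array(d["intrinsics"]).tolist(),[k for k in d])
    P=cloud(d);hsv=cv2.cvtColor(d["img"],cv2.COLOR_RGB2HSV);h,S,V=[hsv[...,i] for i in range(3)]
    for c,m in dict(red=((h<8)|(h>172))&(S>120)&(V>60),green=(h>40)&(h<85)&(S>90)&(V>40),blue=(h>95)&(h<130)&(S>100)&(V>40)).items():
        k,L,st,ce=cv2.connectedComponentsWithStats(m.astype(np.uint8))
        for i in range(1,k):
            if st[i,4]>25:
                q=P[(L==i)&(d["depth"]>0)]
                if len(q):
                    t=q[q[:,2]>np.percentile(q[:,2],95)-.004]
                    print(c,st[i].tolist(),"med",np.median(q,0).round(3),"top",((t.min(0)+t.max(0))/2).round(3),np.ptp(t,axis=0).round(3))
E
```

```text
{'time_s': 0.0, 'joint_pos': array([-1.32500095e+00,  3.20323099e-01,  1.56567670e+00, -3.67057592e-07,
        1.25738874e+00, -2.00138605e-02]), 'joint_vel': array([-0.00041179,  0.00110261, -0.00054844,  0.0014595 ,  0.00135334,
       -0.00033163]), 'effort': array([ 1.53284450e-04, -4.15526426e+01, -2.34162301e+01, -1.98624025e-04,
        8.27400014e-03,  2.82747244e-06]), 'position': array([ 0.15092516, -0.55435113,  0.23046524]), 'eef_rot': array([-0.27823315,  2.08142009, -2.07767631]), 'force': array([-0.12758319,  0.09608339, -0.5062835 ]), 'ft_torque': array([-0.03519837,  0.02933271,  0.00666787]), 'finger_gap': 1.0002073739570938}
[[-0.965 -0.     0.263]
 [-0.263  0.002 -0.965]
 [-0.    -1.    -0.002]]
top [[-0.004, 0.996, -0.094, 0.364], [-1.0, -0.004, 0.002, 0.044], [0.002, 0.094, 0.996, 1.304], [0.0, 0.0, 0.0, 1.0]] [[448.05228223388093, 0.0, 256.8929770436801], [0.0, 448.05228223388093, 185.68010408563623], [0.0, 0.0, 1.0]] ['img', 'depth', 'intrinsics', 'world_from_camera']
red [123, 164, 16, 14, 161] med [0.529 0.405 0.021] top [0.53  0.405 0.027] [0.032 0.035 0.0
[... 760 characters left out ...]
, 'world_from_camera']
red [168, 208, 24, 25, 434] med [0.459 0.242 0.196] top [0.464 0.238 0.199] [0.046 0.046 0.006]
red [188, 257, 9, 6, 35] med [0.42  0.253 0.097] top [0.42  0.252 0.104] [0.005 0.011 0.005]
red [107, 286, 20, 20, 288] med [0.524 0.407 0.02 ] top [0.527 0.407 0.024] [0.036 0.034 0.006]
green [303, 108, 11, 8, 73] med [ 0.499 -0.312  0.203] top [ 0.5   -0.313  0.205] [0.028 0.032 0.005]
blue [220, 173, 26, 42, 754] med [0.463 0.066 0.129] top [0.471 0.058 0.19 ] [0.03  0.03  0.007]
blue [222, 228, 24, 10, 121] med [0.45  0.079 0.012] top [0.46  0.071 0.022] [0.045 0.038 0.006]
blue [0, 312, 114, 72, 1785] med [0.471 0.557 0.075] top [0.452 0.595 0.111] [0.204 0.107 0.007]
```

View pics/top0.png

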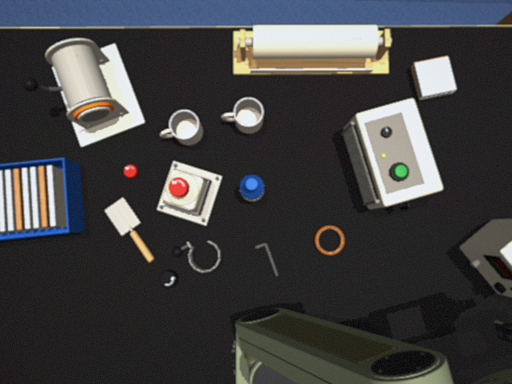

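View pics/side0.png

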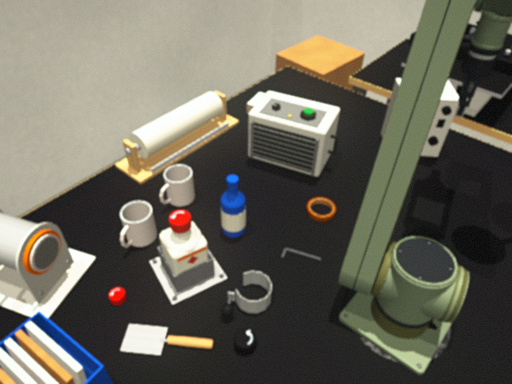

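Top view: the red cap on the white bottle is at (178,188) and the green button at (400,172). The small red knob at (130,171) is the red look-alike. The black dial is at (387,131), the blue bottle at (252,188), and the mugs at (186,127) and (248,115). Side view agrees with this: cap at (180,220), button at (309,112). Heights of 0.20 m for the cap and 0.204 m for the button match the given values.

```bash
cat >> h.py <<'E'
def to(x,y,z,yaw=None):
    s=manip.sense();M=R.from_rotvec(s["eef_rot"]).as_matrix()
    d=M.T@(np.array([x,y,z])-s["position"])*1000
    cur=np.arctan2(M[1,2],M[0,2])
    rv=np.zeros(3)
    if yaw is not None:
        c,q=np.cos(yaw),np.sin(yaw)
        T=np.array([[-q,0,c],[c,0,q],[0,-1,0]])
        if np.linalg.det(T)<0: T[:,0]*=-1
        rv=R.from_matrix(M.T@T).as_rotvec(degrees=True)
    print("shift",d.round(1),"turn",rv.round(1),"yaw",cur.round(3),"pos",s["position"].round(4),"F",s["force"].round(1),"gap",round(s["finger_gap"],3),"t",s["time_s"],"q",s["joint_pos"].round(2))
E
python3 - <<'E'
from h import *
# refine by rays onto top planes
for n in("top","side"):
    d=dict(np.load(n+"0.npz"));hsv=cv2.cvtColor(d["img"],cv2.COLOR_RGB2HSV);P=cloud(d)
    h,S,V=[hsv[...,i] for i in range(3)]
    K,T=d["intrinsics"],d["world_from_camera"]
    for c,m,zt,ctr in(("red",((h<8)|(h>172))&(S>120),.198,(.465,.2375)),("green",(h>40)&(h<85)&(S>90),.204,(.502,-.313))):
        m=m&(abs(P[...,2]-zt)<.006)&(np.hypot(P[...,0]-ctr[0],P[...,1]-ctr[1])<.04)
        k=cv2.findContours(m.astype(np.uint8),cv2.RETR_EXTERNAL,cv2.CHAIN_APPROX_NONE)[0]
        (u,v),r=cv2.minEnclosingCircle(max(k,key=len)); vv,uu=np.nonzero(m)
        for u,v in((u,v),(uu.mean(),vv.mean())):
            ray=T[:3,:3]@np.array([(u-K[0,2])/K[0,0],-(v-K[1,2])/K[1,1],-1])
            print(n,c,(T[:3,3]+ray*(zt-T[2,3])/ray[2]).round(4))
to(.502,-.313,.24)
E
```

```text
top red [0.4666 0.237  0.198 ]
top red [0.4645 0.2369 0.198 ]
top green [ 0.504  -0.3131  0.204 ]
top green [ 0.5042 -0.3134  0.204 ]
side red [0.4622 0.2408 0.198 ]
side red [0.4597 0.2412 0.198 ]
side green [ 0.4971 -0.3096  0.204 ]
side green [ 0.4976 -0.3107  0.204 ]
shift [-402.1   -9.2 -140.7] turn [0. 0. 0.] yaw -1.305 pos [ 0.1509 -0.5544  0.2306] F [ 0.3 -0.2 -0.2] gap 0.999 t 0.1 q [-1.33  0.32  1.57  0.    1.26 -0.02]
```

servo_tool:
  series:
    - [[0, -25, 0, 0, 0, 0, 0], [-60, -25, -20, 0, 0, 0, 0], [-120, -25, -40, 0, 0, 0, 0], [-180, -25, -60, 0, 0, 0, 0], [-235, -25, -80, 0, 0, 0, 0]]

```text
time_s: 0.72
position: [0.3581, -0.4145, 0.256]
eef_rot: [-0.278, 2.08, -2.079]
force: [0.4, -0.3, -0.3]
finger_gap: -0.0
```

servo_tool:
  series:
    - [[-56, 0, -20, 0, 0, 0, 0], [-110, 0, -40, 0, 0, 0, 0], [-167, 0, -60, 0, 0, 0, 0], [-167, 0, -60, 0, 0, 0, 0], [-167, 0, -60, 0, 0, 0, 0]]

```text
time_s: 1.35
position: [0.5017, -0.3141, 0.2558]
eef_rot: [-0.28, 2.08, -2.079]
force: [-1.4, 0.1, 0.2]
finger_gap: 0.0
```

Run:
```python
from h import *
to(.501,-.312,.21)
```

```text
shift [ 0.  45.8 -2.2] turn [0. 0. 0.] yaw -1.304 pos [ 0.5017 -0.3141  0.2558] F [-1.4  0.1  0.2] gap 0.0 t 1.35 q [-0.58  0.33  1.48 -0.    1.33  0.73]
```

servo_tool:
  series:
    - [[0, 20, -2, 0, 0, 0, 0], [0, 40, -2, 0, 0, 0, 0], [0, 46, -2, 0, 0, 0, 0], [0, 50, -2, 0, 0, 0, 0], [0, 53, -2, 0, 0, 0, 0]]

```text
time_s: 1.98
position: [0.5016, -0.3128, 0.2039]
eef_rot: [-0.276, 2.078, -2.08]
force: [1.2, -0.0, 0.6]
finger_gap: -0.004
```

servo_tool:
  series:
    - [[0, 2, 0, 0, 0, 0, 0], [0, 3, 0, 0, 0, 0, 0], [0, 4, 0, 0, 0, 0, 0], [0, 4, 0, 0, 0, 0, 0]]

```text
time_s: 2.48
position: [0.5017, -0.3127, 0.1997]
eef_rot: [-0.278, 2.078, -2.081]
force: [-2.0, -1.6, 4.2]
finger_gap: 0.001
```

servo_tool:
  series:
    - [[0, 1, 0, 0, 0, 0, 0], [0, 2, 0, 0, 0, 0, 0], [0, 2.5, 0, 0, 0, 0, 0], [0, 2.5, 0, 0, 0, 0, 0]]

```text
time_s: 2.98
position: [0.5017, -0.3126, 0.1975]
eef_rot: [-0.277, 2.078, -2.081]
force: [-3.3, -2.5, 6.7]
finger_gap: 0.001
```

servo_tool:
  series:
    - [[0, 1, 0, 0, 0, 0, 0], [0, 2, 0, 0, 0, 0, 0], [0, 2, 0, 0, 0, 0, 0]]

```text
time_s: 3.35
position: [0.5018, -0.3127, 0.1974]
eef_rot: [-0.276, 2.076, -2.081]
force: [-4.8, -1.2, 15.0]
finger_gap: 0.0
```

Button has bottomed out: the tool stopped at 0.1974 m while the force rose to 15 N. Backing off.

servo_tool:
  series:
    - [[0, -20, 0, 0, 0, 0, 0], [0, -50, 0, 0, 0, 0, 0], [0, -110, 0, 0, 0, 0, 85], [0, -110, 0, 0, 0, 0, 85]]

```text
time_s: 3.85
position: [0.5038, -0.3124, 0.3093]
eef_rot: [-0.269, 2.071, -2.08]
force: [-0.0, 1.0, 0.5]
finger_gap: 0.416
```

Run:
```python
from h import *
to(.463,.239,.30,-.13)
to(.463,.239,.30,-1.304)
```

```text
shift [-105.6    7.1 -542.7] turn [ -0.5 -67.3  -0.2] yaw -1.305 pos [ 0.5038 -0.3124  0.3093] F [-0.   1.   0.5] gap 0.416 t 3.85 q [-0.58  0.31  1.39  0.    1.44  0.73]
shift [-105.6    7.1 -542.7] turn [-0.3 -0.  -0.4] yaw -1.305 pos [ 0.5038 -0.3124  0.3093] F [-0.   1.   0.5] gap 0.416 t 3.85 q [-0.58  0.31  1.39  0.    1.44  0.73]
```

servo_tool:
  series:
    - [[-11, 0, -54, 0, -8, 0, 85], [-22, 0, -108, 0, -16, 0, 85], [-33, 0, -162, 0, -24, 0, 85], [-43, 0, -217, 0, -32, 0, 85], [-54, 0, -271, 0, -40, 0, 85]]

```text
time_s: 4.47
position: [0.4816, -0.0339, 0.3033]
eef_rot: [-0.862, 1.64, -1.635]
force: [0.4, 1.5, 0.1]
finger_gap: 1.0
```

Run:
```python
from h import *
to(.463,.239,.30,-.13)
```

```text
shift [-214.4    3.9 -169.9] turn [  0.2 -27.1  -0.1] yaw -0.602 pos [ 0.4816 -0.0339  0.3033] F [0.4 1.5 0.1] gap 1.0 t 4.475 q [-0.1   0.13  1.63  0.    1.38  0.51]
```

servo_tool:
  series:
    - [[-43, 0, -34, 0, -7, 0, 85], [-86, 0, -68, 0, -14, 0, 85], [-129, 0, -102, 0, -21, 0, 85], [-172, 0, -136, 0, -27, 0, 85], [-214, 0, -170, 0, -27, 0, 85]]

```text
time_s: 5.1
position: [0.4637, 0.2385, 0.3031]
eef_rot: [-1.145, 1.31, -1.306]
force: [0.4, -1.0, -0.4]
finger_gap: 0.993
```

servo_tool:
  series:
    - [[0, 0, 0, 0, 0, 0, 85]]

```text
time_s: 5.22
position: [0.4635, 0.2398, 0.3028]
eef_rot: [-1.147, 1.308, -1.302]
force: [0.6, -0.1, -0.2]
finger_gap: 0.991
```

Run:
```python
from h import *
d=manip.get_image("side");save("side1.png",cv2.resize(d["img"][100:330,60:360],None,fx=2.4,fy=2.4))
P=cloud(d);hsv=cv2.cvtColor(d["img"],cv2.COLOR_RGB2HSV)
m=(hsv[...,0]>40)&(hsv[...,0]<85)&(hsv[...,1]>90)&(P[...,2]>.18);print("button",m.sum(),np.median(P[m],0).round(4) if m.any() else 0)
to(.463,.239,.19,-.13)
```

```text
button 70 [ 0.4988 -0.3093  0.2029]
shift [ -1.2 113.   -0.5] turn [ 0.2 -0.1  0.1] yaw -0.132 pos [0.4638 0.2378 0.303 ] F [0.1 0.3 0.2] gap 0.998 t 5.275 q [0.45 0.2  1.55 0.   1.39 0.58]
```

View pics/side1.png

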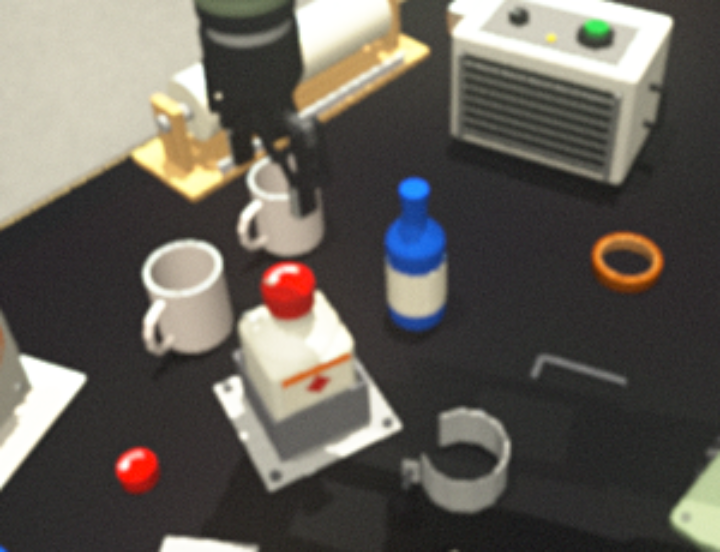

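The button is back up (measured 0.203 m, visible at (595,30)). The gripper is open above the cap at (288,290), and the bystanders haven't moved. Descending.

servo_tool:
  series:
    - [[-1, 40, 0, 0, 0, 0, 85], [-1, 80, 0, 0, 0, 0, 85], [-1, 110, 0, 0, 0, 0, 85], [-1, 130, 0, 0, 0, 0, 85], [-1, 143, 0, 0, 0, 0, 85]]

```text
time_s: 5.9
position: [0.4644, 0.2358, 0.1602]
eef_rot: [-1.144, 1.311, -1.309]
force: [-0.2, 0.3, 0.4]
finger_gap: 1.0
```

servo_tool:
  series:
    - [[0, 0, 0, 0, 0, 0, 56], [0, 0, 0, 0, 0, 0, 56], [0, 0, 0, 0, 0, 0, 56]]

```text
time_s: 6.28
position: [0.4656, 0.2374, 0.1627]
eef_rot: [-1.14, 1.308, -1.309]
force: [-0.5, 0.8, -0.1]
finger_gap: 0.657
```

servo_tool:
  series:
    - [[0, 0, 0, 0, 0, 0, 52], [0, 0, 0, 0, 0, 0, 48], [0, 0, 0, 0, 0, 0, 40], [0, 0, 0, 0, 0, 0, 30], [0, 0, 0, 0, 0, 0, 30]]

```text
time_s: 6.9
position: [0.4658, 0.2373, 0.1624]
eef_rot: [-1.14, 1.307, -1.309]
force: [1.8, -1.3, 6.2]
finger_gap: 0.568
```

Gripped: opening about 48.5 mm and small side forces. Now pressing.

servo_tool:
  series:
    - [[0, 2, 0, 0, 0, 0, 30], [0, 4, 0, 0, 0, 0, 30], [0, 5, 0, 0, 0, 0, 30], [0, 5, 0, 0, 0, 0, 30]]

```text
time_s: 7.4
position: [0.4658, 0.2374, 0.1582]
eef_rot: [-1.14, 1.307, -1.309]
force: [-0.7, -1.2, 10.5]
finger_gap: 0.559
```

servo_tool:
  series:
    - [[0, 1, 0, 0, 0, 0, 30], [0, 2, 0, 0, 0, 0, 30], [0, 3, 0, 0, 0, 0, 30], [0, 3, 0, 0, 0, 0, 30]]

```text
time_s: 7.9
position: [0.4659, 0.2374, 0.1572]
eef_rot: [-1.138, 1.306, -1.309]
force: [-4.1, -3.0, 22.4]
finger_gap: 0.558
```

Bottomed out at 22 N. Turning anticlockwise, which is negative about the tool's y axis.

servo_tool:
  series:
    - [[0, 0, 0, 0, -4, 0, 30], [0, 0, 0, 0, -10, 0, 30], [0, 0, 0, 0, -16, 0, 30], [0, 0, 0, 0, -22, 0, 30], [0, 0, 0, 0, -28, 0, 30]]

```text
time_s: 8.52
position: [0.4671, 0.2383, 0.1572]
eef_rot: [-1.35, 0.94, -0.945]
force: [-0.2, -1.4, 18.9]
finger_gap: 0.562
```

Run:
```python
from h import *
to(.4658,.2374,.157,-.13+1.15);print(manip.sense()["ft_torque"])
```

```text
shift [ 0.4  0.2 -1.5] turn [ -0.4 -38.    0.1] yaw 0.356 pos [0.4671 0.2383 0.1572] F [-0.2 -1.4 18.9] gap 0.562 t 8.525 q [0.45 0.3  1.8  0.   1.04 0.09]
[-0.09445668  0.18600324 -0.11561948]
```

servo_tool:
  series:
    - [[0, 0, 0, 0, -8, 0, 30], [0, 0, 0, 0, -16, 0, 30], [0, 0, 0, 0, -24, 0, 30], [0, 0, 0, 0, -32, 0, 30], [0, 0, 0, 0, -39, 0, 30]]

```text
time_s: 9.15
position: [0.4674, 0.2388, 0.1572]
eef_rot: [-1.524, 0.413, -0.422]
force: [1.3, -0.8, 19.1]
finger_gap: 0.557
```

servo_tool:
  series:
    - [[0, 0, 0, 0, 0, 0, 30]]

```text
time_s: 9.28
position: [0.4674, 0.2388, 0.1572]
eef_rot: [-1.524, 0.415, -0.424]
force: [0.2, -0.2, 18.0]
finger_gap: 0.562
```

Run:
```python
from h import *
to(.4658,.2374,.157,-.13+1.15);print(manip.sense()["ft_torque"])
```

```text
shift [-0.7  0.2 -2. ] turn [-0.4  0.8  0.2] yaw 1.034 pos [0.4674 0.2388 0.1572] F [ 0.2 -0.2 18. ] gap 0.562 t 9.275 q [ 0.45  0.3   1.8   0.    1.04 -0.58]
[-0.01353636  0.091498    0.10183824]
```

The tool has turned 67° with little torque. Lifting gently first.

servo_tool:
  series:
    - [[0, -3, 0, 0, 0, 0, 30], [0, -7, 0, 0, 0, 0, 30], [0, -11, 0, 0, 0, 0, 30], [0, -16, 0, 0, 0, 0, 30]]

```text
time_s: 9.78
position: [0.4661, 0.2375, 0.1691]
eef_rot: [-1.529, 0.419, -0.422]
force: [6.8, 2.5, -4.4]
finger_gap: 0.564
```

servo_tool:
  series:
    - [[0, -6, 0, 0, 0, 0, 30], [0, -14, 0, 0, 0, 0, 30], [0, -30, 0, 0, 0, 0, 30], [0, -52, 0, 0, 0, 0, 30], [0, -70, 0, 0, 0, 0, 30]]

```text
time_s: 10.4
position: [0.4637, 0.2367, 0.2395]
eef_rot: [-1.532, 0.424, -0.418]
force: [1.0, 0.3, -1.0]
finger_gap: 0.558
```

servo_tool:
  series:
    - [[0, 0, 0, 0, 0, 0, 30], [0, 0, 0, 0, 0, 0, 30], [0, 0, 0, 0, 0, 0, 30]]

```text
time_s: 10.78
position: [0.4644, 0.2369, 0.2386]
eef_rot: [-1.531, 0.423, -0.419]
force: [-0.3, -0.2, -0.3]
finger_gap: 0.56
```

Run:
```python
from h import *
d=manip.get_image("side");save("side2.png",cv2.resize(d["img"][100:330,60:360],None,fx=2.4,fy=2.4))
P=cloud(d);hsv=cv2.cvtColor(d["img"],cv2.COLOR_RGB2HSV);h=hsv[...,0]
for n,m in dict(button=(h>40)&(h<85)&(hsv[...,1]>90)&(P[...,2]>.18),cap=((h<8)|(h>172))&(hsv[...,1]>120)&(P[...,2]>.15)).items():
    print(n,m.sum(),P[m].min(0).round(3),P[m].max(0).round(3),np.median(P[m],0).round(4))
to(.4658,.2374,.24);print(abs(manip.sense()["joint_vel"]).max())
```

```text
button 69 [-0.071 -0.959  0.192] [0.524 0.628 0.877] [ 0.4976 -0.3102  0.2037]
cap 470 [-0.071  0.215  0.243] [0.485 0.628 0.877] [0.4517 0.243  0.2726]
shift [ 0.9 -1.3  1.1] turn [0. 0. 0.] yaw 1.034 pos [0.4645 0.2369 0.2387] F [ 0.1 -1.2  0. ] gap 0.557 t 10.825 q [ 0.45  0.23  1.67 -0.    1.24 -0.58]
0.0071589504584670515
```

View pics/side2.png

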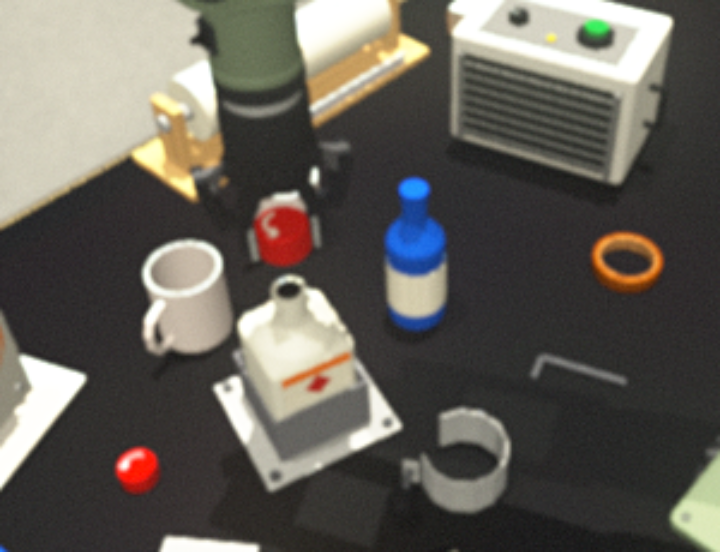

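The cap is held upright between the fingers at (285,235), clear of the open neck at (288,290). The blue bottle and the visible mug haven't moved, and the button is up. Its underside measures 0.243 m, so its centre is about 0.26 m, roughly 74 mm above the mouth. Handing in.

Run:
```python
from plant import manip
print(manip.finish_job())
```

```text
the job is handed in; nothing more can be done
None
```

The job is handed in at about 11 s of the 58 s allowed; it reports no verdict.

- **Start button:** I pushed it until it stopped moving, with 15 N at 0.1974 m. It came back up to 0.203–0.204 m in both later pictures.
- **Cap opening:** I gripped the cap, pressed it to the bottom (22 N, about 5 mm), turned it 67° anticlockwise while pressed (18–19 N throughout), and lifted it off.
- **Last checks:** The cap is held upright and still (opening 0.56, about 48 mm). Its centre is about 74 mm above the mouth and within a few mm of the bottle's axis. The blue bottle and the visible mug stand where they were. The second mug was hidden behind the gripper in the last picture; the arm passed well above it.
- **Disagreements:** The two cameras disagreed by about 4–7 mm on positions. I used the average, and the small side forces when gripping bore it out for the cap. Up to 7 N of side force showed briefly during lift-off and was gone afterwards.

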